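Clamp a brass die in the die-mounting press

ROBOT

A 6-joint arm with a two-finger parallel gripper is mounted at the origin on the work surface. World frame = base frame: x ahead of the robot, y to its left, z up, the work surface at z = 0. Lengths are in m, angles in rad, forces in N, time in s.
With the tool pointing down it reaches from about 0.325 to 0.75 m from the base axis. Payload 7.6 kg.
Tool frame: the origin (TCP) lies at the very end of the fingers, on their centre line; the grasp point (between the pads) lies 19 mm behind it; z points along the fingers, y is the direction in which the jaws open and shut (so a half turn about z gives the same grasp; the last joint's range is limited). The gripper opens to 85 mm and grips with 20 to 120 N. Pads are 22 mm wide; open, the fingers measure 114 mm over their backs; the gripper's body (76 mm by 85 mm) begins 54 mm behind the grasp point. The pads swing forward as they close: fully open they stand 13 mm farther back than shut.
Start: joints at [1.055, 0.052, 1.401, -0, 1.689, -0.07], TCP at [0.226, 0.474, 0.231] pointing down, gripper open.
Joint ranges: [-2.9, 2.9], [-0.91, 2.17], [0.12, 2.37], [-1.06, 4.2], [0.26, 2.73], [-2.93, 2.93]. Speed limits (rad/s): [2.57, 2.57, 3.01, 3.14, 3.14, 3.14].

INTERFACE

Orientations are given as a 3x3 rotation matrix whose columns are the frame's x, y, z axes.
In Python, from workcell import arm gives the robot as it stands.
- The arm moves only by the tool move_arm, never from a script. Its argument "deltas" is one flat list of numbers, 7 for each row, row after row: the finger opening in mm, from 0 to 85.4, then the shift along the tool's x, y, z in units of 30 mm (1.0 is 30 mm), then the turn, a rotation vector about the tool's x, y, z in units of 6 degrees (1.0 is 6 degrees). A call has 1 to 20 rows; each row shifts and turns the commanded pose from where the row before left it, along the tool's axes as they then stand; what a row does not reach is not made up. A row lasts 1/8 s, in which the tool goes at most 62.5 mm and 10.7 degrees, less where a joint would pass 70% of its speed; a pose out of reach is approached as far as the arm can. A call is refused whole if a number of a shift passes 1 or a number of a turn 1, either way. A call with a gripper value outside its range is refused whole. The fingers move at their own pace and stop on an object; the grip force is fixed at half the most. Time passes only in rows, so rows that do not move let the fingers close. It gives the time, the measured TCP pose, the force and the opening at its end, in the units of the state.
- arm.sense(): the state, without advancing time (a new reading comes with each control period).
- arm.get_image(name): name is "scene" or "top" or "wrist"; returns a dict with "frame" (420x560x3 uint8, blue, green, red), "depth" (420x560 float32, m along the optical axis (not along the pixel's ray), 0 where there is no reading), "fx", "fy", "cx", "cy" (pixels), "dist" ([k1, k2, p1, p2, k3] as OpenCV has them; the pictures are not rectified), "R" (3x3) and "t" (3): a world point X has camera coordinates R X + t; the wrist camera has in their place "T_tool_cam" (4x4, takes a point from camera to tool coordinates, whose origin is the TCP and whose axes are the flange's). Camera axes: x right, y down, z forward; pixel columns grow to the right and rows downward; lengths in m; the calibration is good to about 2 mm. A picture is of the moment at which its call begins: read the wrist's pose just before it.
- arm.job_done(): hands the job in, once; it reports no verdict.
The state is a dict: "clock": time; "joint_pos": joint angles; "joint_velocities": joint speeds; "tau": joint torques, N m; "tool_pos": TCP position; "tcp_rot": TCP orientation; "contact_force": force on the tool from outside, world axes, zero at the start; "ft_torque": the same for the moment, N m; "opening": finger opening in m.
Only numpy, scipy, OpenCV 4.12 (cv2) and the standard library are available. Lean on these libraries where they do the work, as an engineer would, in place of code of your own. Each camera call takes 0.05 s, during which the arm holds its last target.

TASK

Pick up the die carrier by its steel grip, lay it between the rails of the screw press and slide it under the foot until its nose is fully home against the brass back stop. Then turn the T-handle clockwise (seen from above), half turn after half turn, until the foot's pad just touches the die, and give it an eighth of a turn more (45 degrees, give or take 15) without forcing it further. Let go of everything and leave the other things on the bench alone.

Things in the scene. Friction and masses are not known exactly. Their poses are not given: they have to be found in the camera images.
- carrier_grip (a point): Centre of the upright steel grip of the loose die carrier: 26 along x, 16 along y, 40 tall, standing on the paddle's tail; sizes in mm throughout. This point is 32 above the paddle's underside; the grip's top is 18 above it. The nose edge is 190 ahead along +x, the die's centre 150 ahead, the tail edge 20 behind. x points to the nose, z up.
- carrier: The die carrier, loose, 200 to 300 g: wooden paddle 210 (x) x 64 (y) x 10 thick with a brass die 50 x 50 x 6 on it (die top 16 above the paddle's underside) and the heavy grip (balance point 53 ahead of the grip). Origin on its underside below the die's centre; axes as carrier_grip. When home, the die lies under the foot and the grip 150 before the screw axis.
- carrier_nose (a point): Middle of the lower edge of the carrier's nose, axes as carrier_grip. Home means that it meets point stop.
- press: Fixed screw press. Origin on the table at the screw axis; x points from its open mouth (on the robot's right, the carrier's side) to the back stop, z up. Dark base 260 x 200, 30 high, from 170 before the axis to 90 behind. Posts 80 to either side (y) carry a bridge, 60 (x) x 190 (y), from 125 to 155 above the table, with a brass nut up to 163. A vertical screw passes through it.
- stop (a point): Foot of the brass back stop's front face (10 high), on the press base 30 above the table, 40 behind the screw axis, mid-way between two rails; axes as the press. The rails are 6 high and run from 150 before the axis to 40 behind, 72 clear between them. The mouth is open: the carrier can be laid between the rails before the axis and slid in.
- tee_mid (a point): Middle of the T-handle's level bar, on the screw axis; x along the bar (both ends alike). Round steel bar 12 thick, black balls 18 across centred 68 to either side, brass hub 28 across, 30 high. Free bar for a grip: 20 to 56 from the middle. Clockwise from above lowers handle and foot together, 30 per turn. The bar stays at least 40 above the bridge.
- tee_end (a point): Centre of one end ball of the T-handle, 68 from the screw axis. Turning: 0.40 N m when free (thread friction, which also holds the handle where it is left). With the die in place the foot touches after roughly 0.45 to 1 turn; at first touch the torque steps up by 0.14 N m, then rises by 0.14 N m per rad.
- foot: Brass pressure foot under the screw, 48 across, does not turn; origin at the middle of its underside, 161 below tee_mid when free. A steel pad, 40 across, is screwed in below it and stands out by 1 to 7, set differently each time and not measured. It is sprung: it yields from 30 N on, 6 N per mm: 30 N on the die at first touch, 29 N more per rad of handle, 52 N after an eighth of a turn.
- glue_jar: Bystander, leave alone: amber glass glue jar with a black cap, 64 across, 75 high, loose (origin: centre of its underside, mm)
- foil_roll: Bystander, leave alone: upright gold foil roll, 56 across, 60 high, loose (origin: centre of its underside, mm)
- driver: Bystander, leave alone: orange-handled screwdriver lying down, loose (origin: centre of its underside, mm)
- spare_die: Bystander, leave alone: spare square brass die, 50 x 50 x 16, no paddle, loose (origin: centre of its underside, mm)
- mug: Bystander, leave alone: blue mug, 76 across, 90 high, loose (origin: centre of its underside, mm)
There are look-alikes about, which are no part of the job. Leave any black or green look-alike of the carrier alone.

How it is judged:
By the outcome, as a careful person would: the job done as asked, in the order asked, and still so for the second after the job is handed in, with the robot touching nothing.
It also fails if it takes over 72 s, if anything falls off the work surface, if the arm or the gripper's body presses on something with over 40 N, if the wrist force passes 120 N, or if a joint passes its speed limit or range.

## Working session

There is one attempt and no reset: what is moved stays moved. The work goes in short steps, Python scripts to look and compute and a tool call to move; the robot and the scene stay as the last step left them, time stands still between calls to the robot, and variables do not carry over. Pictures are saved under pics/ and viewed, and the job is handed in when it is done.

Besides the shell and the picture viewer there is one more tool, called as name(argument=value, ...) on one line, values as JSON. move_arm: Moves the arm, as the interface text tells. Its arguments: {"type":"object","properties":{"deltas":{"type":"array"}},"required":["deltas"]}

```bash
ls; mkdir -p pics; cat > h.py <<'E'
import numpy as np, cv2
from workcell import arm
def save(n,name):
    d=arm.get_image(n); cv2.imwrite(f'pics/{name}.png',d['frame']); np.savez(f'pics/{name}.npz',**{k:v for k,v in d.items()}); return d
E
python3 - <<'E'
from h import *
s=arm.sense(); print(s)
for n in ['scene','top','wrist']:
    d=save(n,n+'0'); print(n,[d[k] for k in ('fx','fy','cx','cy','dist')]); print(d.get('R'),d.get('t'),d.get('T_tool_cam'))
E
```

```text
pics
{'clock': 0.0, 'joint_pos': array([ 1.05467675e+00,  5.28552346e-02,  1.40172106e+00,  9.58287995e-06,
        1.68860444e+00, -7.03217908e-02]), 'joint_velocities': array([-0.00024103, -0.00165955, -0.00126469, -0.00151022, -0.00181286,
        0.00059148]), 'tau': array([-8.44096394e-04, -3.81665218e+01, -3.60190523e+01, -2.83763455e-05,
        6.22751133e-03, -5.68227415e-05]), 'tool_pos': array([0.22620732, 0.473435  , 0.23046461]), 'tcp_rot': array([[-9.02267398e-01,  4.31176200e-01, -7.92006951e-04],
       [ 4.31176911e-01,  9.02266356e-01, -1.37651875e-03],
       [ 1.21079102e-04, -1.58348310e-03, -9.99998739e-01]]), 'contact_force': array([ 0.24750691, -0.41401971,  0.2366511 ]), 'ft_torque': array([0.06664229, 0.00714357, 0.05421057]), 'opening': 0.08533117862623754}
scene [388.1969500191817, 388.1969500191817, 286.2500147527482, 212.74998525290397, array([-0.03417052,  0.        ,  0.        ,  0.        ,  0.        ])]
[[-0.13933348  0.99024192 -0.0026684 ]
 [ 0.79303787  0.10997102 -0.59916384]
 [-0.59302371 -0.08559973 -0.80062199]] [ 0.15463594 -0.29762409  1.58711925] None
top [409.324281511065, 409.324281511065, 280.0664250136145, 208.09974312414693, array([0.0282376, 0.       , 0.       , 0.       , 0.       ])]
[[-0.02381987 -0.99955127  0.0181622 ]
 [-0.99658441  0.02230442 -0.07951119]
 [ 0.07907041 -0.01999411 -0.9966685 ]] [-0.10271825  0.49857434  1.23883119] None
wrist [351.2561497044602, 351.2561497044602, 277.4171836866726, 208.11650173638066, array([-0.00392657,  0.        ,  0.        ,  0.        ,  0.        ])]
None None [[-7.65550472e-05 -9.54276192e-01 -2.98926318e-01  7.64656716e-02]
 [ 9.99999716e-01  1.50904756e-04 -7.37840157e-04  3.47778838e-05]
 [ 7.49212698e-04 -2.98926290e-01  9.54275910e-01 -1.43631418e-01]
 [ 0.00000000e+00  0.00000000e+00  0.00000000e+00  1.00000000e+00]]
```

View pics/scene0.png

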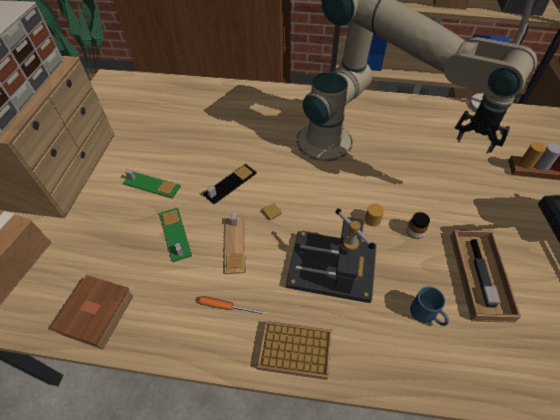

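View pics/top0.png

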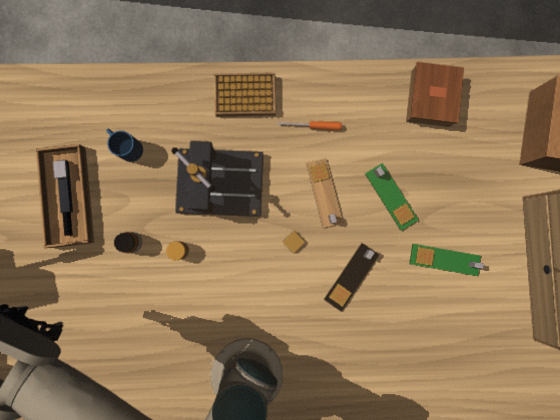

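View pics/wrist0.png

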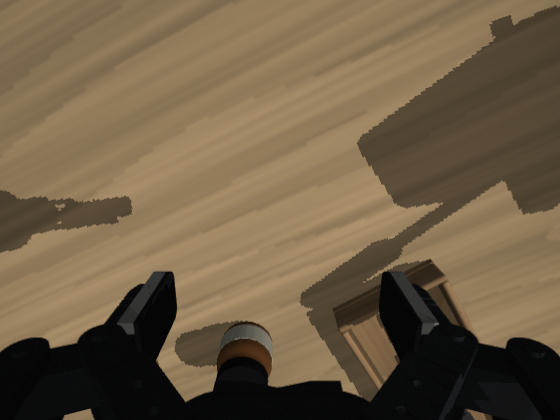

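```bash
python3 - <<'E'
import cv2
im=cv2.imread('pics/top0.png')
cv2.imwrite('pics/c1.png',cv2.resize(im[130:240,165:275],None,fx=5.4,fy=5.4,interpolation=cv2.INTER_CUBIC))
cv2.imwrite('pics/c2.png',cv2.resize(im[150:240,285:375],None,fx=6,fy=6,interpolation=cv2.INTER_CUBIC))
im=cv2.imread('pics/scene0.png')
cv2.imwrite('pics/c3.png',cv2.resize(im[195:305,205:385],None,fx=4.4,fy=4.4,interpolation=cv2.INTER_CUBIC))
E
```

```text
(no output)
```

View pics/c1.png

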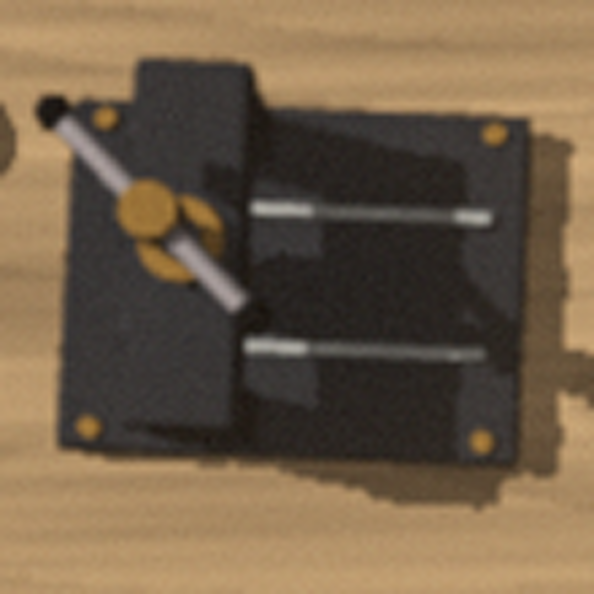

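View pics/c2.png

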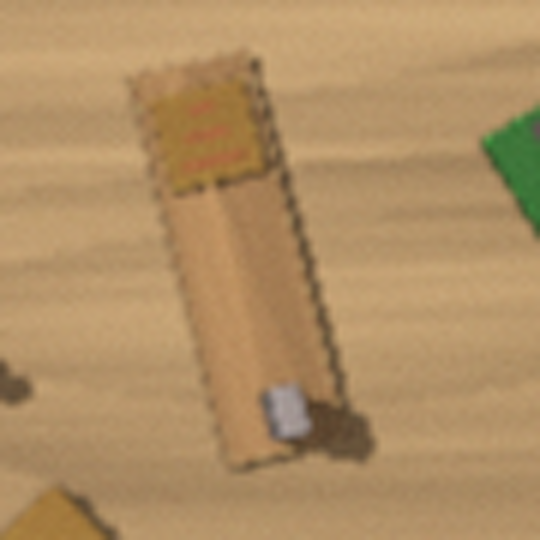

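View pics/c3.png

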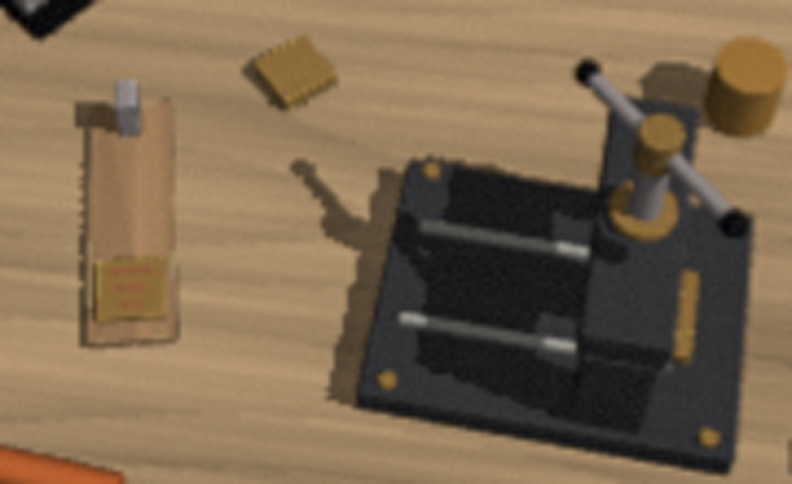

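```bash
cat >> h.py <<'E'
def ray(d,u,v,z,tcp=None):
    K=np.array([[d['fx'],0,d['cx']],[0,d['fy'],d['cy']],[0,0,1.]])
    p=cv2.undistortPoints(np.array([[[u,v]]],float),K,np.array(d['dist']))[0,0]
    c=np.array([p[0],p[1],1.])
    if tcp is None:
        R=np.array(d['R']);t=np.array(d['t']); o=-R.T@t; r=R.T@c
    else:
        T=tcp@np.array(d['T_tool_cam']); o=T[:3,3]; r=T[:3,:3]@c
    return o+r*(z-o[2])/r[2]
def load(n): return np.load(f'pics/{n}.npz')
def tcpT(s):
    T=np.eye(4);T[:3,:3]=s['tcp_rot'];T[:3,3]=s['tool_pos'];return T
def proj(d,X,tcp=None):
    K=np.array([[d['fx'],0,d['cx']],[0,d['fy'],d['cy']],[0,0,1.]])
    if tcp is None: R=np.array(d['R']);t=np.array(d['t'])
    else:
        T=np.linalg.inv(tcp@np.array(d['T_tool_cam'])); R=T[:3,:3];t=T[:3,3]
    return cv2.projectPoints(np.array(X,float).reshape(-1,3),cv2.Rodrigues(R)[0],t,K,np.array(d['dist']))[0][:,0]
E
python3 - <<'E'
from h import *
d=load('top0'); np.set_printoptions(precision=4,suppress=True)
f=lambda u,v,s,ox,oy,z:ray(d,(u+.5)/s-.5+ox,(v+.5)/s-.5+oy,z)
P=lambda u,v,z:f(u,v,5.4,165,130,z)
C=lambda u,v,z:f(u,v,6,285,150,z)
print('rails mouth',P(492,217,.036),P(486,354,.036),'bridge',P(252,208,.036),P(246,346,.036))
for n,(u,v) in dict(tl=(82,100),tr=(526,120),bl=(60,447),br=(516,463)).items(): print('base',n,P(u,v,.03))
print('bolts',[P(*q,.03) for q in [(106,117),(494,134),(88,427),(481,441)]])
print('tee hub',P(147,209,.30),P(147,209,.27),'ball',P(52,111,.28),'nut',P(180,235,.163))
print('grip top',C(289,411,.05))
for q in [(134,78),(256,58),(234,468),(345,440)]: print('pad',C(*q,.01))
for q in [(150,98),(246,78),(272,168),(178,192)]: print('die',C(*q,.016))
d=load('scene0')
S=lambda u,v,z:f(u,v,4.4,205,195,z)
print('scene rails mouth',S(422,226,.036),S(402,318,.036),'bridge',S(588,250,.036),S(575,346,.036))
print('scene corners',S(414,160,.03),S(360,404,.03),S(730,470,.03),S(750,214,.03)); print('stop top', S(692,272,.04),S(683,360,.04))
print('balls',S(588,72,.28),S(735,223,.28)); print('grip',S(126,92,.05))
# depth at ball/hub
D=load('top0')['depth']; print(D[168:172,190:196])
E
```

```text
rails mouth [ 0.6141 -0.0422  0.036 ] [ 0.5361 -0.0373  0.036 ] bridge [0.6219 0.0931 0.036 ] [0.5436 0.0973 0.036 ]
base tl [0.6869 0.1894 0.03  ]
base tr [ 0.6707 -0.0625  0.03  ]
base bl [0.4894 0.2027 0.03  ]
base br [ 0.4746 -0.0528  0.03  ]
bolts [array([0.6769, 0.176 , 0.03  ]), array([ 0.6629, -0.044 ,  0.03  ]), array([0.5003, 0.1871, 0.03  ]), array([ 0.4875, -0.0333,  0.03  ])]
tee hub [0.5744 0.1007 0.3   ] [0.5799 0.1066 0.27  ] ball [0.6238 0.1471 0.28  ] nut [0.5857 0.1109 0.163 ]
grip top [ 0.4601 -0.2712  0.05  ]
pad [ 0.6381 -0.202   0.01  ]
pad [ 0.6473 -0.2661  0.01  ]
pad [ 0.4334 -0.2477  0.01  ]
pad [ 0.4465 -0.3056  0.01  ]
die [ 0.6263 -0.2095  0.016 ]
die [ 0.6357 -0.2597  0.016 ]
die [ 0.5882 -0.2717  0.016 ]
die [ 0.5767 -0.2225  0.016 ]
scene rails mouth [ 0.5411 -0.0339  0.036 ] [ 0.6182 -0.0388  0.036 ] bridge [0.5449 0.0868 0.036 ] [0.6235 0.0826 0.036 ]
scene corners [ 0.4804 -0.0469  0.03  ] [ 0.6847 -0.0592  0.03  ] [0.6987 0.1913 0.03  ] [0.4941 0.2035 0.03  ]
stop top [0.5555 0.161  0.04  ] [0.6264 0.1566 0.04  ]
balls [0.5723 0.0629 0.28  ] [0.667  0.1509 0.28  ]
grip [ 0.4622 -0.2698  0.05  ]
[[1.033  1.0377 1.0352 1.0362 1.0348 1.0357]
 [1.0354 1.0372 1.0342 1.035  1.0346 1.0368]
 [1.0378 1.0362 1.0379 1.0364 1.0394 1.0321]
 [1.0356 1.0335 1.0346 1.0316 1.0336 1.0321]]
```

move_arm(deltas=[85, -0.89, -0.95, 0.05, 0, 0, 0, 85, -0.89, -0.95, 0.05, 0, 0, 0, 85, -0.89, -0.95, 0.05, 0, 0, 0, 85, -0.89, -0.95, 0.05, 0, 0, 0, 85, -0.89, -0.95, 0.05, 0, 0, 0, 85, -0.89, -0.95, 0.05, 0, 0, 0, 85, -0.89, -0.95, 0.05, 0, 0, 0, 85, -0.89, -0.95, 0.05, 0, 0, 0, 85, -0.89, -0.95, 0.05, 0, 0, 0, 85, -0.89, -0.95, 0.05, 0, 0, 0, 85, -0.89, -0.95, 0.05, 0, 0, 0, 85, -0.89, -0.95, 0.05, 0, 0, 0, 85, -0.89, -0.95, 0.05, 0, 0, 0, 85, -0.89, -0.95, 0.05, 0, 0, 0, 85, -0.89, -0.95, 0.05, 0, 0, 0, 85, -0.89, -0.95, 0.05, 0, 0, 0, 85, -0.89, -0.95, 0.05, 0, 0, 0, 85, -0.89, -0.95, 0.05, 0, 0, 0, 85, -0.89, -0.95, 0.05, 0, 0, 0, 85, -0.89, -0.95, 0.05, 0, 0, 0])

```text
clock: 2.65
tool_pos: [0.4625, -0.272, 0.2008]
tcp_rot: [[-0.902, 0.431, -0.0], [0.431, 0.902, 0.001], [0.001, 0.0, -1.0]]
contact_force: [-0.3, 0.9, 0.5]
opening: 0.0849
```

move_arm(deltas=[85, 0, 0, 0, 0, 0, 1, 85, 0, 0, 0, 0, 0, 1, 85, 0, 0, 0, 0, 0, 1, 85, 0, 0, 0, 0, 0, 1, 85, 0, 0, 0, 0, 0, 1, 85, 0, 0, 0, 0, 0, 1, 85, 0, 0, 0, 0, 0, 1, 85, 0, 0, 0, 0, 0, 1, 85, 0, 0, 0, 0, 0, 1, 85, 0, 0, 0, 0, 0, 1, 85, 0, 0, 0, 0, 0, 1, 85, 0, 0, 0, 0, 0, 1, 85, 0, 0, 0, 0, 0, 1, 85, 0, 0, 0, 0, 0, 1, 85, 0, 0, 0, 0, 0, 1, 85, 0, 0, 0, 0, 0, 1, 85, 0, 0, 0, 0, 0, 1, 85, 0, 0, 0, 0, 0, 1, 85, 0, 0, 0, 0, 0, 1, 85, 0, 0, 0, 0, 0, 1])

```text
clock: 5.15
tool_pos: [0.4623, -0.2707, 0.2009]
tcp_rot: [[0.827, 0.563, -0.001], [0.563, -0.827, 0.001], [-0.0, -0.001, -1.0]]
contact_force: [0.3, -0.8, 0.1]
opening: 0.0848
```

move_arm(deltas=[85, 0, 0, 0, 0, 0, 1, 85, 0, 0, 0, 0, 0, 1, 85, 0, 0, 0, 0, 0, 1, 85, 0, 0, 0, 0, 0, 0.8])

```text
clock: 5.65
tool_pos: [0.4622, -0.2707, 0.2009]
tcp_rot: [[0.98, 0.199, -0.001], [0.199, -0.98, 0.001], [-0.001, -0.001, -1.0]]
contact_force: [-0.5, 0.2, -0.1]
opening: 0.0852
```

```bash
python3 - <<'E'
from h import *
np.set_printoptions(precision=4,suppress=True)
s=arm.sense(); d=save('wrist','w1'); save('top','top1')
print(s['clock'],s['tool_pos'],s['tcp_rot'],s['joint_pos'])
np.savez('pics/w1T.npz',T=tcpT(s))
E
```

```text
5.65 [ 0.4622 -0.2707  0.2009] [[ 0.98    0.1991 -0.0006]
 [ 0.1991 -0.98    0.0005]
 [-0.0005 -0.0006 -1.    ]] [-0.5988  0.0936  1.4176  0.0001  1.6311  0.7715]
```

View pics/w1.png

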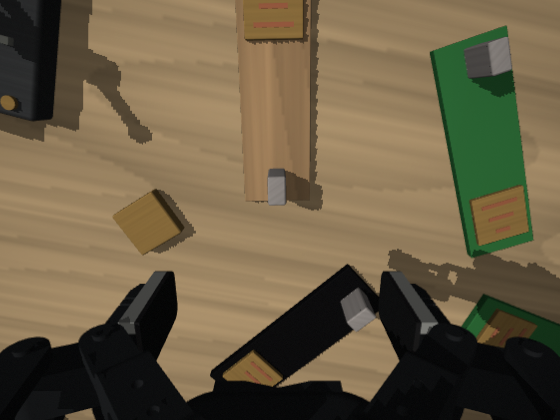

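View pics/top1.png

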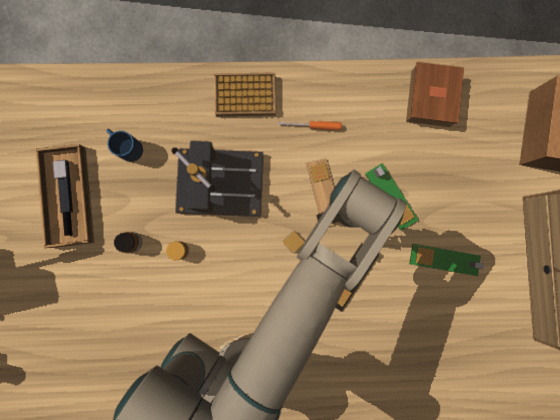

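```bash
python3 - <<'E'
import cv2
im=cv2.imread('pics/w1.png')
cv2.imwrite('pics/c4.png',cv2.resize(im[150:215,235:330],None,fx=8,fy=8,interpolation=cv2.INTER_CUBIC))
E
```

```text
(no output)
```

View pics/c4.png

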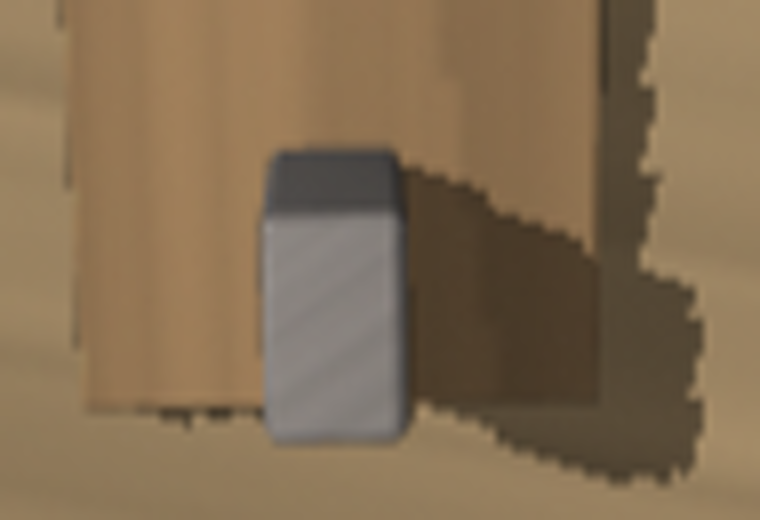

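```bash
python3 - <<'E'
from h import *
np.set_printoptions(precision=4,suppress=True)
d=load('w1'); T=np.load('pics/w1T.npz')['T']
f=lambda u,v,z:ray(d,(u+.5)/8-.5+235,(v+.5)/8-.5+150,z,T)
c=np.array([f(*q,.05) for q in [(264,214),(404,212),(410,436),(266,440)]]); print(c, c.mean(0))
for a,b in [(3,0),(2,1)]: v=c[b]-c[a]; print(np.degrees(np.arctan2(v[1],v[0])),np.linalg.norm(v))
L=[f(70,30,.01),f(88,405,.01)];Rr=[f(600,100,.01),f(600,405,.01)]
for a,b in (L,Rr): v=a-b; print(a,b,np.degrees(np.arctan2(v[1],v[0])))
g=c.mean(0)-T[:3,3]; print('tool delta',T[:3,:3].T@g)
# die line & far edges in raw pixels
for q in [(245,39),(306,38)]: print(ray(d,*q,.016,T))
print('bolt press',ray(d,9,103,.03,T))
E
```

```text
[[ 0.4726 -0.26    0.05  ]
 [ 0.4758 -0.2746  0.05  ]
 [ 0.4515 -0.2804  0.05  ]
 [ 0.4479 -0.2651  0.05  ]] [ 0.462 -0.27   0.05 ]
11.495312254788988 0.025238737528629082
13.361274489622229 0.025011461006824186
[ 0.4811 -0.2338  0.01  ] [ 0.4358 -0.2439  0.01  ] 12.56171758810871
[ 0.4855 -0.2974  0.01  ] [ 0.4484 -0.306   0.01  ] 13.056605190180468
tool delta [-0.     -0.0006  0.1509]
[ 0.5784 -0.2189  0.016 ]
[ 0.5895 -0.2697  0.016 ]
bolt press [ 0.4871 -0.0301  0.03  ]
```

move_arm(deltas=[85, 0, 0, 1, 0, 0, -0.2, 85, 0, 0, 1, 0, 0, 0, 85, 0, 0, 1, 0, 0, 0, 85, 0, 0, 1, 0, 0, 0, 85, 0, 0, 1, 0, 0, 0, 85, 0, 0, 0.7, 0, 0, 0, 85, 0, 0, 0.3, 0, 0, 0, 85, 0, 0, 0, 0, 0, 0])

```text
clock: 6.75
tool_pos: [0.4622, -0.2707, 0.0211]
tcp_rot: [[0.975, 0.223, -0.001], [0.223, -0.975, 0.001], [-0.0, -0.001, -1.0]]
contact_force: [0.4, 1.0, -0.1]
opening: 0.0851
```

move_arm(deltas=[0, 0, 0, 0, 0, 0, 0, 0, 0, 0, 0, 0, 0, 0, 0, 0, 0, 0, 0, 0, 0, 0, 0, 0, 0, 0, 0, 0, 0, 0, 0, 0, 0, 0, 0, 0, 0, 0, 0, 0, 0, 0])

```text
clock: 7.5
tool_pos: [0.4626, -0.271, 0.0217]
tcp_rot: [[0.975, 0.223, 0.001], [0.223, -0.975, -0.0], [0.001, 0.0, -1.0]]
contact_force: [-0.3, 1.0, 4.4]
opening: 0.0155
```

```bash
python3 - <<'E'
from h import *
np.set_printoptions(precision=4,suppress=True)
s=arm.sense(); save('wrist','w2'); save('scene','s2')
print(s['clock'],s['tool_pos'],s['opening'],s['contact_force'],s['ft_torque'])
np.savez('pics/w2T.npz',T=tcpT(s))
E
```

```text
7.5 [ 0.4626 -0.271   0.0217] 0.015514231816044596 [-0.2974  1.0254  4.3656] [0.1336 0.162  0.0334]
```

View pics/w2.png

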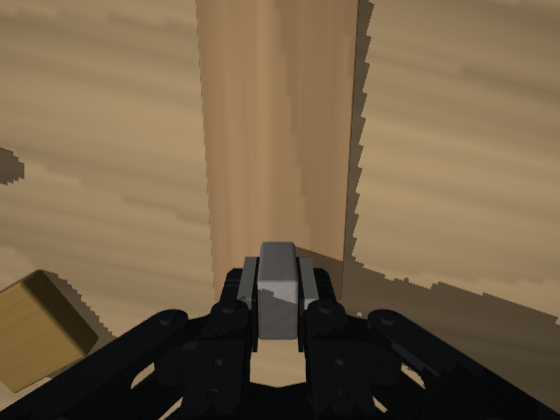

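move_arm(deltas=[0, 0, 0, 0, 0, 0, 0, 0, 0, 0, -0.3, 0, 0, 0, 0, 0, 0, -0.7, 0, 0, 0, 0, 0, 0, -0.8, 0, 0, 0, 0, 0, 0, -0.7, 0, 0, -0.5, 0, 0, 0, 0, 0, 0, -0.9, 0, 0, 0, 0, 0, 0, -1, 0, 0, 0, 0, 0, 0, -1, 0, 0, 0, 0, 0, 0, -1, 0, 0, 0, 0, 0, 0, -1, 0, 0, 0, 0, 0, 0, -1, 0, 0, 0, 0, 0, 0, -1, 0, 0, 0, 0, 0, 0, -1, 0, 0, 0, 0, 0, 0, -1, 0, 0, 0, 0, 0, 0, -1, 0, 0, 0, 0, 0, 0, -1, 0, 0, 0, 0, 0, 0, -0.6, 0, 0, 0, 0, 0, 0, -0.3, 0, 0, 0, 0, 0, 0, 0])

```text
clock: 9.98
tool_pos: [0.4622, -0.2707, 0.096]
tcp_rot: [[0.059, 0.998, -0.0], [0.998, -0.059, 0.0], [0.0, -0.0, -1.0]]
contact_force: [0.4, 0.7, -2.8]
opening: 0.0152
```

move_arm(deltas=[0, 0.5, 0.3, 0, 0, 0, 0, 0, 0.9, 0.6, 0, 0, 0, 0, 0, 0.9, 0.6, 0, 0, 0, 0, 0, 0.9, 0.6, 0, 0, 0, 0, 0, 0.9, 0.6, 0, 0, 0, 0, 0, 0.7, 0.4, 0, 0, 0, 0, 0, 0.3, 0.2, 0, 0, 0, 0, 0, 0, 0, 0.5, 0, 0, 0, 0, 0, 0, 0, 0, 0, 0])

```text
clock: 11.1
tool_pos: [0.5686, -0.1241, 0.0789]
tcp_rot: [[0.059, 0.998, -0.004], [0.998, -0.059, 0.001], [0.001, -0.004, -1.0]]
contact_force: [-0.4, -0.5, -2.5]
opening: 0.015
```

```bash
python3 - <<'E'
from h import *
np.set_printoptions(precision=4,suppress=True)
s=arm.sense(); save('wrist','w3'); save('scene','s3'); save('top','t3')
print(s['clock'],s['tool_pos'],s['tcp_rot'],s['opening'],s['contact_force'],s['ft_torque'])
np.savez('pics/w3T.npz',T=tcpT(s))
im=cv2.imread('pics/s3.png')
cv2.imwrite('pics/c5.png',cv2.resize(im[175:305,205:385],None,fx=4.4,fy=4.4,interpolation=cv2.INTER_CUBIC))
E
```

```text
11.1 [ 0.5686 -0.1241  0.0789] [[ 0.0591  0.9982 -0.0041]
 [ 0.9982 -0.0591  0.0009]
 [ 0.0007 -0.0042 -1.    ]] 0.015039246899884439 [-0.3506 -0.4622 -2.4584] [-0.2152  0.051   0.0215]
```

View pics/w3.png

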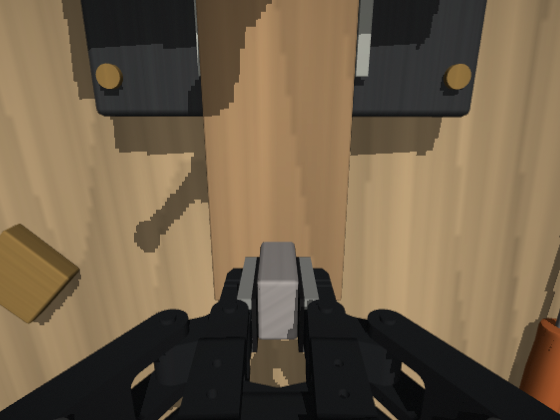

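View pics/c5.png

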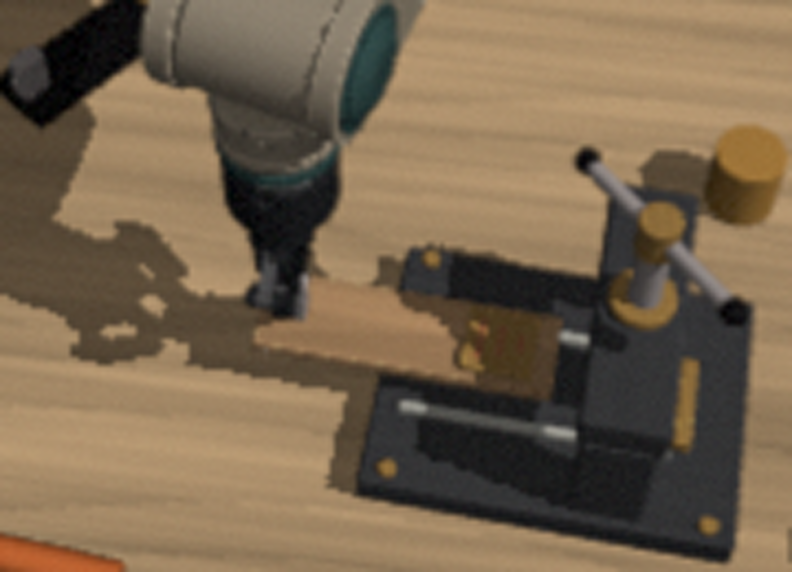

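View pics/t3.png

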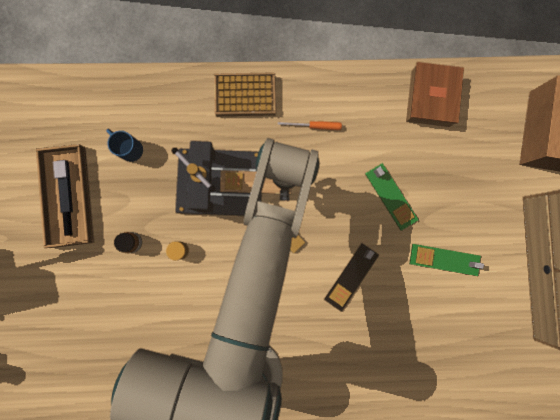

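```bash
python3 - <<'E'
from h import *
np.set_printoptions(precision=4,suppress=True)
d=load('w3'); T=np.load('pics/w3T.npz')['T']
im=d['frame'].astype(int); hsv=cv2.cvtColor(d['frame'],cv2.COLOR_BGR2HSV)
m=((hsv[...,1]>120)&(hsv[...,2]>110)&(hsv[...,0]>12)&(hsv[...,0]<28)).astype(np.uint8); m[110:]=0
n,l,st,c=cv2.connectedComponentsWithStats(m)
b=[]
for i in range(1,n):
    if st[i,4]>200: print(st[i],c[i])
Ti=np.linalg.inv(T); tool=lambda p:(Ti@np.r_[p,1])[:3]
A=ray(d,108,76,.031,T);B=ray(d,459,76,.031,T); print('bolts',A,B,'tool mid',tool((A+B)/2), 'dist',np.linalg.norm(A-B)); v=tool(B)-tool(A); print('bolt line deg rel tool y',np.degrees(np.arctan2(v[0],v[1])))
# paddle edges
def edge(x0,x1,sgn,rows):
    pts=[]
    for r in rows:
        g=np.abs(np.diff(cv2.GaussianBlur(d['frame'],(3,3),0)[r,x0:x1].astype(int).sum(1))); pts.append((x0+np.argmax(g)+.5,r,g.max()))
    return pts
for x0,x1 in [(190,225),(335,375)]:
    e=edge(x0,x1,1,range(10,240,20)); print(e)
    P=np.array([tool(ray(d,u,v,T[2,3]-.0217+.01,T)) for u,v,_ in e]); print(P[:,:2])
# rail outer/inner edges
for r in (15,40,65):
    print(r, d['frame'][r,340:385].sum(1))
E
```

```text
[ 96  64  24  25 466] [107.3026  75.7167]
[447  64  24  25 464] [458.6552  76.0345]
bolts [ 0.4867 -0.0318  0.031 ] [ 0.6661 -0.0425  0.031 ] tool mid [0.0872 0.0029 0.0479] dist 0.179682314941098
bolt line deg rel tool y -0.018072231155944377
[(np.float64(193.5), 10, np.int64(70)), (np.float64(194.5), 30, np.int64(63)), (np.float64(196.5), 50, np.int64(99)), (np.float64(197.5), 70, np.int64(50)), (np.float64(201.5), 90, np.int64(43)), (np.float64(219.5), 110, np.int64(74)), (np.float64(204.5), 130, np.int64(43)), (np.float64(205.5), 150, np.int64(49)), (np.float64(190.5), 170, np.int64(95)), (np.float64(207.5), 190, np.int64(62)), (np.float64(208.5), 210, np.int64(48)), (np.float64(209.5), 230, np.int64(57))]
[[ 0.1097 -0.0332]
 [ 0.1025 -0.0333]
 [ 0.0951 -0.033 ]
 [ 0.0875 -0.0331]
 [ 0.0797 -0.0319]
 [ 0.0716 -0.0247]
 [ 0.0632 -0.0317]
 [ 0.0546 -0.0318]
 [ 0.0456 -0.0391]
 [ 0.0363 -0.032 ]
 [ 0.0268 -0.0321]
 [ 0.0168 -0.0322]]
[(np.float64(372.5), 10, np.int64(83)), (np.float64(356.5), 30, np.int64(76)), (np.float64(369.5), 50, np.int64(145)), (np.float64(368.5), 70, np.int64
[... 392 characters left out ...]
6]
 [0.0797 0.0319]
 [0.0716 0.0315]
 [0.0632 0.0316]
 [0.0546 0.0317]
 [0.0457 0.0323]
 [0.0364 0.0319]
 [0.0269 0.032 ]
 [0.0169 0.0321]]
15 [348 348 347 344 343 342 338 336 335 338 338 338 339 337 338 336 324 270
 120 171 264 263 262 261 260 261 261 260 260 260 262 248 192  83  83  83
  81  80  80  79  80  79  80  81  80]
40 [356 357 360 363 366 370 370 365 360 354 351 346 341 341 337 302 225 208
 407 475 475 475 473 472 473 472 473 471 473 456 342  84  80  83  83  79
  80  81  80  83  81  82  81  78  80]
65 [361 364 368 370 374 374 368 361 356 347 342 341 337 333 280 146 278 472
 474 472 472 474 472 472 473 472 473 472 439 159 160 159 156 156 155 154
 153 154 157 157 157 153 153 154 155]
```

move_arm(deltas=[0, 0, 0.1, 0, 0, 0, 0, 0, 0, 0, 0.4, 0, 0, 0, 0, 0, 0, 0.3, 0, 0, 0, 0, 0, 0, 0.13, 0, 0, 0, 0, 0, 0, 0, 0, 0, 0])

```text
clock: 11.88
tool_pos: [0.5729, -0.1239, 0.0558]
tcp_rot: [[0.058, 0.998, -0.001], [0.998, -0.058, 0.0], [0.0, -0.001, -1.0]]
contact_force: [-1.3, 0.6, -2.2]
opening: 0.015
```

```bash
python3 - <<'E'
from h import *
np.set_printoptions(precision=4,suppress=True)
s=arm.sense(); save('wrist','w4')
print(s['clock'],s['tool_pos'],s['tcp_rot'],s['opening'],s['contact_force'],s['ft_torque'])
np.savez('pics/w4T.npz',T=tcpT(s))
E
```

```text
11.875 [ 0.5729 -0.1239  0.0558] [[ 0.0583  0.9983 -0.0009]
 [ 0.9983 -0.0583  0.0003]
 [ 0.0003 -0.0009 -1.    ]] 0.015022949575485599 [-1.2827  0.6121 -2.2326] [-0.1735  0.0341  0.0231]
```

View pics/w4.png

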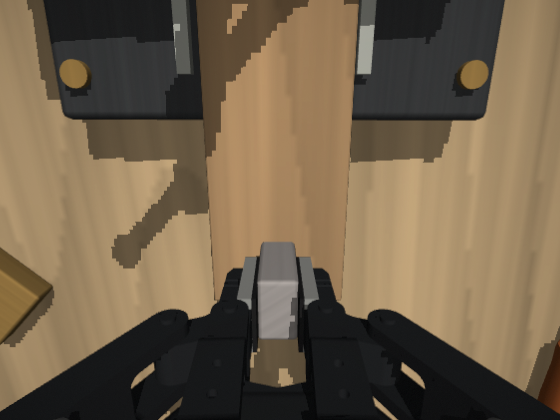

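move_arm(deltas=[0, 0, -0.05, 0, 0, 0, 0, 0, 0, 0, 0.13, 0, 0, 0, 0, 0, 0, 0, 0, 0, 0])

```text
clock: 12.3
tool_pos: [0.5715, -0.1239, 0.0522]
tcp_rot: [[0.058, 0.998, -0.0], [0.998, -0.058, 0.0], [0.0, -0.0, -1.0]]
contact_force: [-0.0, 0.0, -3.5]
opening: 0.0148
```

```bash
python3 - <<'E'
from h import *
np.set_printoptions(precision=4,suppress=True)
s=arm.sense()
print(s['clock'],s['tool_pos'],s['contact_force'],s['ft_torque'])
E
```

```text
12.3 [ 0.5715 -0.1239  0.0522] [-0.0116  0.0331 -3.4981] [-0.1403 -0.03    0.0094]
```

move_arm(deltas=[0, 0, 0, 0.03, 0, 0, 0, 0, 0.3, 0, 0, 0, 0, 0, 0, 0.5, 0, 0, 0, 0, 0, 0, 0.5, 0, 0, 0, 0, 0, 0, 0.5, 0, 0, 0, 0, 0, 0, 0.4, 0, 0, 0, 0, 0, 0, 0.2, 0, 0, 0, 0, 0, 0, 0, 0, 0, 0, 0, 0])

```text
clock: 13.3
tool_pos: [0.576, -0.0512, 0.0518]
tcp_rot: [[0.058, 0.998, 0.0], [0.998, -0.058, 0.001], [0.001, 0.0, -1.0]]
contact_force: [-1.4, 1.9, 1.1]
opening: 0.0151
```

```bash
python3 - <<'E'
from h import *
np.set_printoptions(precision=4,suppress=True)
s=arm.sense();save('wrist','w5');save('scene','s5')
print(s['clock'],s['tool_pos'],s['tcp_rot'],s['contact_force'],s['ft_torque'])
np.savez('pics/w5T.npz',T=tcpT(s))
im=cv2.imread('pics/s5.png')
cv2.imwrite('pics/c6.png',cv2.resize(im[175:305,225:385],None,fx=4.4,fy=4.4,interpolation=cv2.INTER_CUBIC))
E
```

```text
13.3 [ 0.576  -0.0512  0.0518] [[ 0.0576  0.9983  0.0004]
 [ 0.9983 -0.0576  0.0009]
 [ 0.0009  0.0003 -1.    ]] [-1.419   1.9196  1.056 ] [ 0.2444  0.0519 -0.0428]
```

View pics/w5.png

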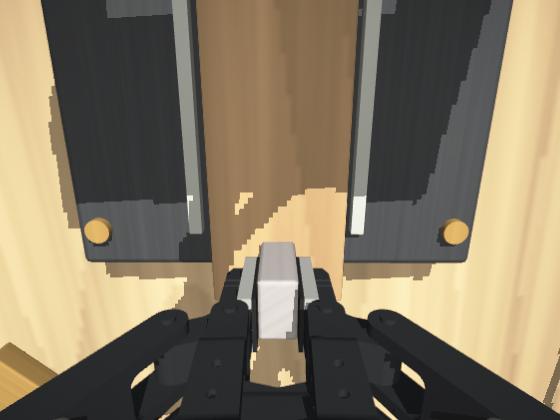

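View pics/c6.png

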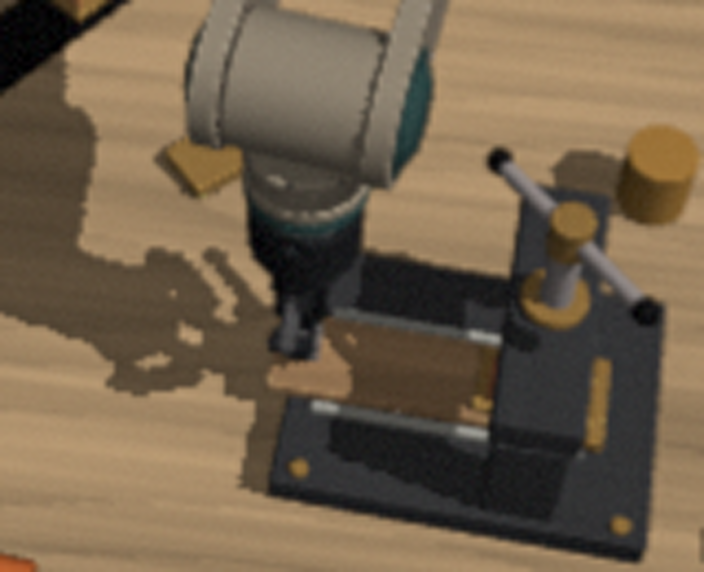

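move_arm(deltas=[0, 0.15, 0, 0, 0, 0, 0, 0, 0.15, 0, 0, 0, 0, 0, 0, 0.1, 0, 0, 0, 0, 0, 0, 0, 0, 0, 0, 0, 0])

```text
clock: 13.9
tool_pos: [0.5767, -0.0398, 0.0518]
tcp_rot: [[0.058, 0.998, 0.0], [0.998, -0.058, 0.0], [0.0, 0.0, -1.0]]
contact_force: [0.1, -0.6, 1.3]
opening: 0.015
```

move_arm(deltas=[0, 0.1, 0, 0, 0, 0, 0, 0, 0.05, 0, 0, 0, 0, 0])

```text
clock: 14.15
tool_pos: [0.5768, -0.0368, 0.0517]
tcp_rot: [[0.059, 0.998, 0.0], [0.998, -0.059, -0.003], [-0.003, 0.0, -1.0]]
contact_force: [-2.3, -10.7, 2.6]
opening: 0.015
```

move_arm(deltas=[0, 0.04, 0, 0, 0, 0, 0, 0, 0, 0, 0, 0, 0, 0])

```text
clock: 14.4
tool_pos: [0.5767, -0.0368, 0.0517]
tcp_rot: [[0.06, 0.998, -0.0], [0.998, -0.06, -0.004], [-0.004, -0.0, -1.0]]
contact_force: [-2.2, -12.2, 2.7]
opening: 0.0148
```

```bash
python3 - <<'E'
from h import *
np.set_printoptions(precision=4,suppress=True)
s=arm.sense();save('wrist','w6')
print(s['clock'],s['tool_pos'],s['tcp_rot'],s['contact_force'],s['ft_torque'],s['opening'])
E
```

```text
14.4 [ 0.5767 -0.0368  0.0517] [[ 0.0597  0.9982 -0.0004]
 [ 0.9982 -0.0597 -0.0039]
 [-0.0039 -0.0002 -1.    ]] [ -2.2394 -12.1672   2.7028] [-1.6342  0.2847  0.0799] 0.014784462932100893
```

View pics/w6.png

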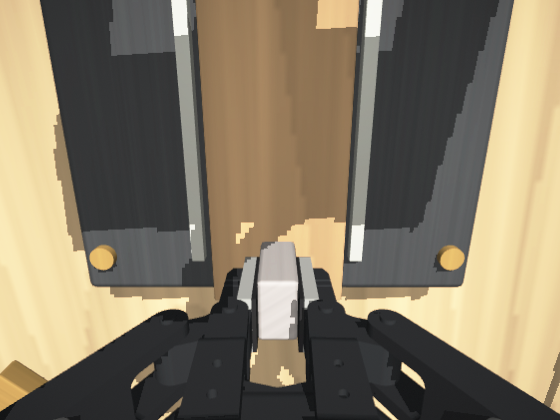

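move_arm(deltas=[85, 0, 0, 0, 0, 0, 0, 85, 0, 0, 0, 0, 0, 0, 85, 0, 0, 0, 0, 0, 0, 85, 0, 0, 0, 0, 0, 0, 85, 0, 0, 0, 0, 0, 0, 85, 0, 0, 0, 0, 0, 0])

```text
clock: 15.2
tool_pos: [0.5769, -0.0343, 0.0516]
tcp_rot: [[0.058, 0.998, 0.0], [0.998, -0.058, 0.0], [0.0, 0.0, -1.0]]
contact_force: [-0.1, -0.6, 0.0]
opening: 0.0849
```

move_arm(deltas=[85, -0.2, 0, -0.8, 0, 0, 0, 85, -0.5, 0, -1, 0, 0, 0, 85, -0.5, 0, -1, 0, 0, 0, 85, -0.5, 0, -1, 0, 0, 0, 85, -0.3, 0, -1, 0, 0, 0, 85, 0, 0, -1, 0, 0, 0, 85, 0, 0, -1, 0, 0, 0, 85, 0, 0, -1, 0, 0, 0, 85, 0, 0, -0.7, 0, 0, 0])

```text
clock: 16.32
tool_pos: [0.5735, -0.0943, 0.3083]
tcp_rot: [[0.058, 0.998, 0.002], [0.998, -0.058, -0.0], [-0.0, 0.002, -1.0]]
contact_force: [0.5, 0.2, 0.5]
opening: 0.0851
```

```bash
python3 - <<'E'
from h import *
np.set_printoptions(precision=4,suppress=True)
s=arm.sense();save('wrist','w7');save('scene','s7');save('top','t7')
print(s['clock'],s['tool_pos'],s['tcp_rot'],s['contact_force'],s['ft_torque'],s['opening'])
np.savez('pics/w7T.npz',T=tcpT(s))
im=cv2.imread('pics/s7.png')
cv2.imwrite('pics/c7.png',cv2.resize(im[195:305,285:385],None,fx=5.4,fy=5.4,interpolation=cv2.INTER_CUBIC))
E
```

```text
16.325 [ 0.5735 -0.0943  0.3083] [[ 0.0583  0.9983  0.0017]
 [ 0.9983 -0.0583 -0.0003]
 [-0.0002  0.0018 -1.    ]] [0.4631 0.2343 0.4789] [-0.0316 -0.0041  0.0064] 0.08509548730598457
```

View pics/w7.png

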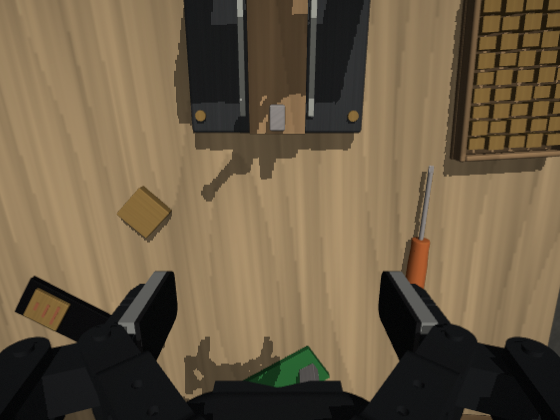

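View pics/c7.png

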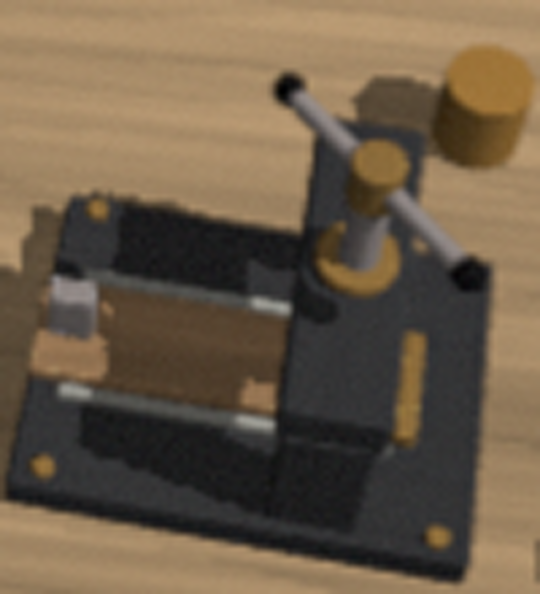

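```bash
python3 - <<'E'
from h import *
np.set_printoptions(precision=4,suppress=True)
d=load('s7')
f=lambda u,v,z:ray(d,(u+.5)/5.4-.5+285,(v+.5)/5.4-.5+195,z)
for z in (.225,.23,.235,.24):
    a=f(289,87,z);b=f(470,271,z); v=a-b; print(z,a,b,(a+b)/2,np.linalg.norm(v),np.degrees(np.arctan2(v[1],v[0])))
h=f(379,163,.25); print('hub top',h)
d=load('top0')
P=lambda u,v,z:ray(d,(u+.5)/5.4-.5+165,(v+.5)/5.4-.5+130,z)
print('top ball',P(52,111,.233), 'hub',P(147,209,.248), 'bar low',P(240,302,.233))
D=d['depth']; R=np.array(d['R']);t=np.array(d['t'])
for (u,v) in [(193,169),(192,168),(175,151)]:
    z=D[v-1:v+2,u-1:u+2]; z=np.median(z); 
    c=np.array([(u-d['cx'])/d['fx']*z,(v-d['cy'])/d['fy']*z,z]); print(R.T@(c-t))
d=load('w7');T=np.load('pics/w7T.npz')['T']
cv2.imwrite('pics/c8.png',cv2.resize(d['frame'][80:145,180:375],None,fx=4,fy=4,interpolation=cv2.INTER_CUBIC))
E
```

```text
0.225 [0.5289 0.0657 0.225 ] [0.6294 0.16   0.225 ] [0.5792 0.1128 0.225 ] 0.13779191666984228 -136.81959071640327
0.23 [0.5328 0.0654 0.23  ] [0.6327 0.1592 0.23  ] [0.5828 0.1123 0.23  ] 0.13699797369627847 -136.81959071640324
0.235 [0.5367 0.0651 0.235 ] [0.636  0.1583 0.235 ] [0.5863 0.1117 0.235 ] 0.13620403072271467 -136.81959071640324
0.24 [0.5405 0.0648 0.24  ] [0.6393 0.1575 0.24  ] [0.5899 0.1112 0.24  ] 0.13541008774915086 -136.81959071640324
hub top [0.589  0.1109 0.25  ]
top ball [0.6346 0.1583 0.233 ] hub [0.5839 0.1109 0.248 ] bar low [0.5412 0.0703 0.233 ]
[0.5821 0.1082 0.2483]
[0.5848 0.1108 0.2477]
[0.631  0.1551 0.2406]
```

View pics/c8.png

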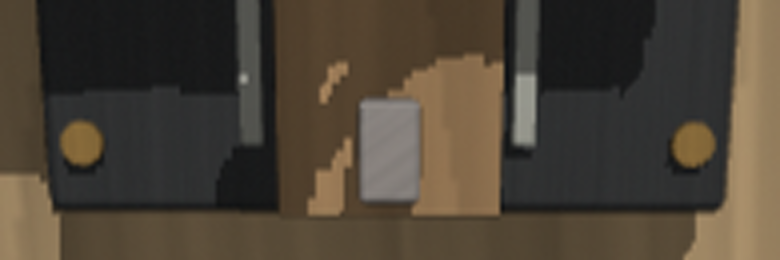

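move_arm(deltas=[66, 0.5, 0, 0, 0, 0, 0, 66, 0.9, 0, 0, 0, 0, 0, 66, 1, 0, 0, 0, 0, 0, 66, 1, 0, 0, 0, 0, 0, 66, 1, 0, 0, 0, 0, 0, 66, 1, 0, 0, 0, 0, 0, 66, 1, 0, 0, 0, 0, 0, 66, 0.45, 0, 0, 0, 0, 0])

```text
clock: 17.48
tool_pos: [0.5848, 0.113, 0.3052]
tcp_rot: [[0.056, 0.998, -0.002], [0.998, -0.056, 0.0], [-0.0, -0.002, -1.0]]
contact_force: [0.0, 0.2, -0.2]
opening: 0.0659
```

move_arm(deltas=[66, 0, 0, 0, 0, 0, -1, 66, 0, 0, 0, 0, 0, -1, 66, 0, 0, 0, 0, 0, -1, 66, 0, 0, 0, 0, 0, -1, 66, 0, 0, 0, 0, 0, -1, 66, 0, 0, 0, 0, 0, -1, 66, 0, 0, 0, 0, 0, -1, 66, 0, 0, 0, 0, 0, -1, 66, 0, 0, 0, 0, 0, -1, 66, 0, 0, 0, 0, 0, -1, 66, 0, 0, 0, 0, 0, -1, 66, 0, 0, 0, 0, 0, -1, 66, 0, 0, 0, 0, 0, -1, 66, 0, 0, 0, 0, 0, -1, 66, 0, 0, 0, 0, 0, -0.5, 66, 0, 0, 0, 0, 0, 0])

```text
clock: 19.48
tool_pos: [0.5852, 0.1107, 0.3059]
tcp_rot: [[-0.994, 0.111, -0.001], [0.111, 0.994, -0.0], [0.001, -0.0, -1.0]]
contact_force: [-0.8, 0.2, -0.9]
opening: 0.066
```

```bash
python3 - <<'E'
from h import *
np.set_printoptions(precision=4,suppress=True)
s=arm.sense();save('wrist','w8')
print(s['clock'],s['tool_pos'],s['tcp_rot'],s['contact_force'],s['ft_torque'],s['opening'],s['joint_pos'])
np.savez('pics/w8T.npz',T=tcpT(s))
E
```

```text
19.475 [0.5852 0.1107 0.3059] [[-0.9938  0.1112 -0.001 ]
 [ 0.1112  0.9938 -0.0002]
 [ 0.001  -0.0003 -1.    ]] [-0.8356  0.1988 -0.9174] [ 0.0094 -0.0567  0.0443] 0.06603066515351423 [ 0.1251  0.2539  1.0304 -0.      1.8583 -1.3343]
```

View pics/w8.png

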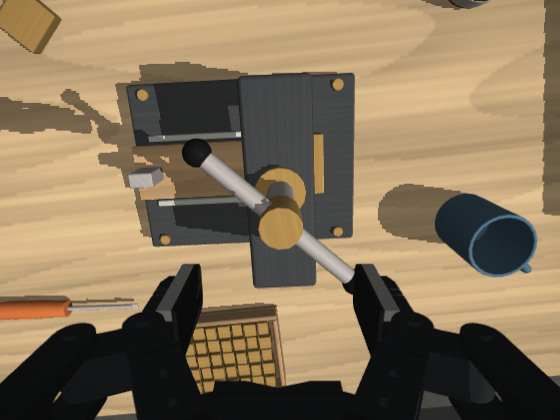

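```bash
python3 - <<'E'
from h import *
np.set_printoptions(precision=4,suppress=True)
d=load('w8');T=np.load('pics/w8T.npz')['T']
Ti=np.linalg.inv(T)
for (u,v,z) in [(281,229,.248),(196,152,.2335)]:
    p=ray(d,u,v,z,T); print(p,(Ti@np.r_[p,1])[:3])
cv2.imwrite('pics/c9.png',cv2.resize(d['frame'][130:310,170:400],None,fx=3.3,fy=3.3,interpolation=cv2.INTER_CUBIC))
E
```

```text
[0.5854 0.1128 0.248 ] [-0.      0.0021  0.0579]
[0.5349 0.0659 0.2335] [ 0.0449 -0.0501  0.0725]
```

View pics/c9.png

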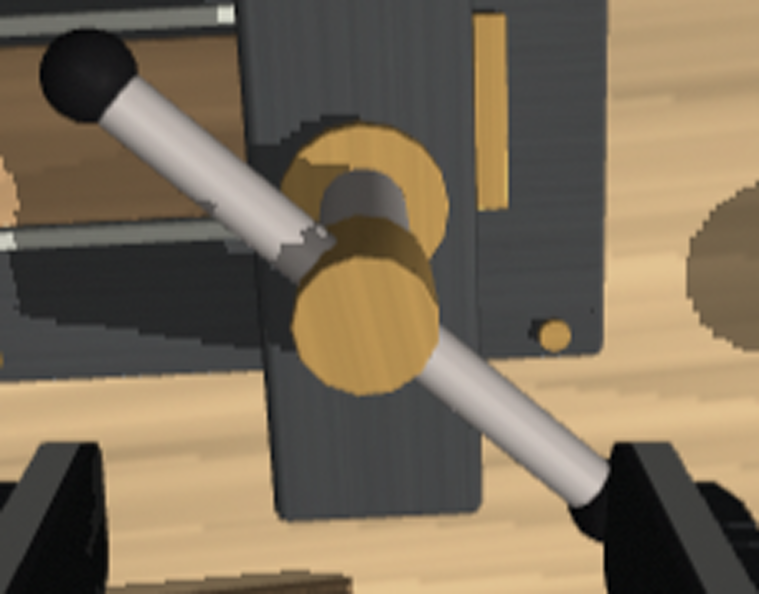

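move_arm(deltas=[66, 0, 0.07, 0, 0, 0, -0.7, 66, 0, 0, 0.5, 0, 0, 0, 66, 0, 0, 0.8, 0, 0, 0, 66, 0, 0, 0.8, 0, 0, 0, 66, 0, 0, 0.8, 0, 0, 0, 66, 0, 0, 0.37, 0, 0, 0, 66, 0, 0, 0, 0, 0, 0])

```text
clock: 20.4
tool_pos: [0.5851, 0.1128, 0.2074]
tcp_rot: [[-0.999, 0.038, -0.002], [0.038, 0.999, -0.0], [0.002, -0.0, -1.0]]
contact_force: [0.6, 0.3, -0.8]
opening: 0.066
```

```bash
cat > st.py <<'E'
from h import *
np.set_printoptions(precision=4,suppress=True)
s=arm.sense()
R=s['tcp_rot']; print(s['clock'],s['tool_pos'],'yaw',np.degrees(np.arctan2(R[1,0],R[0,0])),'F',s['contact_force'],'M',s['ft_torque'],'q6',s['joint_pos'][5],'q1',s['joint_pos'][0])
E
python3 st.py; python3 - <<'E'
from h import *
s=arm.sense();save('wrist','w9');save('scene','s9')
E
```

```text
20.4 [0.5851 0.1128 0.2074] yaw 177.8040461546994 F [ 0.5758  0.2965 -0.8158] M [-0.035   0.0229 -0.0135] q6 -1.403970540125062 q1 0.12849297024527967
```

View pics/w9.png

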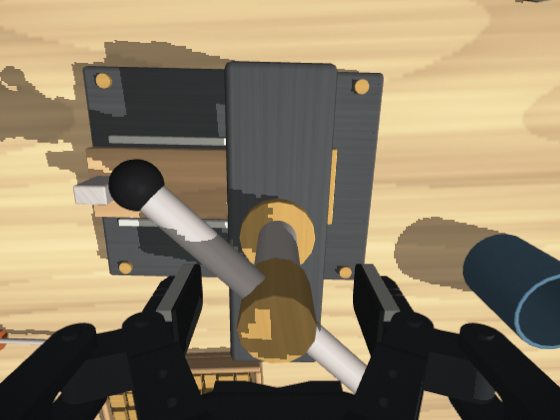

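move_arm(deltas=[66, 0, 0, 0, 0, 0, 1, 66, 0, 0, 0, 0, 0, 1, 66, 0, 0, 0, 0, 0, 1, 66, 0, 0, 0, 0, 0, 1, 66, 0, 0, 0.02, 0, 0, 1, 66, 0, 0, 0.02, 0, 0, 1, 66, 0, 0, 0.02, 0, 0, 1, 66, 0, 0, 0.02, 0, 0, 1])

```text
clock: 21.5
tool_pos: [0.5861, 0.1128, 0.2075]
tcp_rot: [[-0.638, 0.77, 0.002], [0.77, 0.638, -0.0], [-0.002, 0.002, -1.0]]
contact_force: [-0.3, -1.7, -0.0]
opening: 0.0663
```

```bash
python3 st.py; python3 - <<'E'
from h import *
s=arm.sense();save('wrist','w10')
E
```

```text
21.5 [0.5861 0.1128 0.2075] yaw 129.6665546963611 F [-0.3126 -1.7172 -0.0488] M [-0.2051 -0.0548  0.3608] q6 -0.5638477106419589 q1 0.12850077830330653
```

View pics/w10.png

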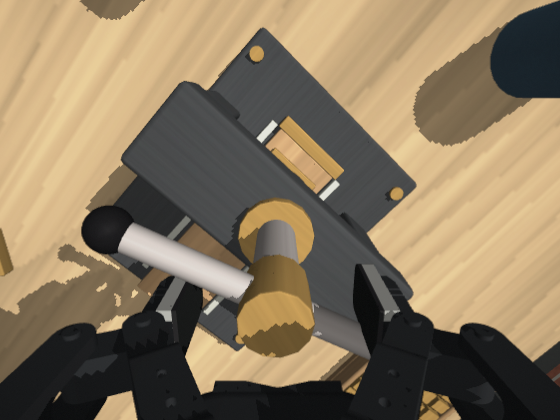

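move_arm(deltas=[66, 0, 0, 0.017, 0, 0, 1, 66, 0, 0, 0.017, 0, 0, 1, 66, 0, 0, 0.017, 0, 0, 1, 66, 0, 0, 0.017, 0, 0, 1, 66, 0, 0, 0.017, 0, 0, 1, 66, 0, 0, 0.017, 0, 0, 1, 66, 0, 0, 0.017, 0, 0, 1, 66, 0, 0, 0.017, 0, 0, 1, 66, 0, 0, 0.017, 0, 0, 1, 66, 0, 0, 0.017, 0, 0, 1, 66, 0, 0, 0.017, 0, 0, 1, 66, 0, 0, 0.017, 0, 0, 1, 66, 0, 0, 0.017, 0, 0, 1, 66, 0, 0, 0.017, 0, 0, 1, 66, 0, 0, 0.017, 0, 0, 1, 66, 0, 0, 0.017, 0, 0, 1])

```text
clock: 23.55
tool_pos: [0.5857, 0.1121, 0.1993]
tcp_rot: [[0.832, 0.555, 0.001], [0.555, -0.832, -0.001], [0.0, 0.002, -1.0]]
contact_force: [-3.0, -5.2, 2.0]
opening: 0.066
```

```bash
python3 st.py; python3 - <<'E'
from h import *
s=arm.sense();save('wrist','w11');save('scene','s11')
im=cv2.imread('pics/s11.png')
cv2.imwrite('pics/c11.png',cv2.resize(im[175:305,285:385],None,fx=4.4,fy=4.4,interpolation=cv2.INTER_CUBIC))
E
```

```text
23.55 [0.5857 0.1121 0.1993] yaw 33.720160249125264 F [-2.9664 -5.168   2.0389] M [-0.6968  0.4359  0.3754] q6 1.109988547647633 q1 0.1278378838746958
```

View pics/w11.png

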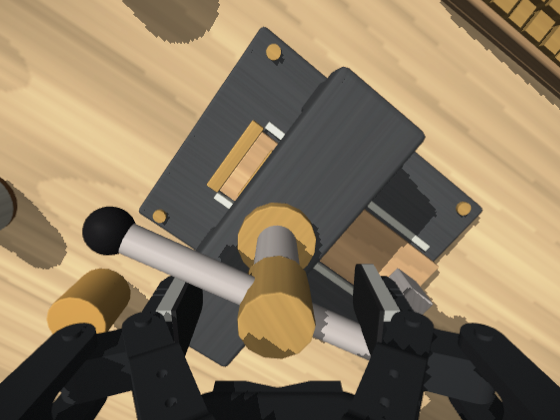

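View pics/c11.png

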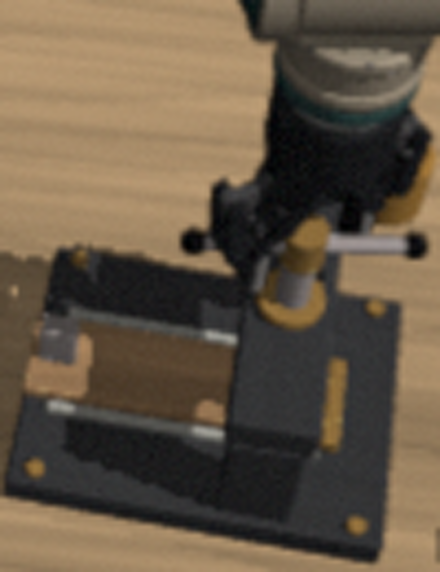

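move_arm(deltas=[66, 0, 0, 0.017, 0, 0, 1, 66, 0, 0, 0.017, 0, 0, 1, 66, 0, 0, 0.017, 0, 0, 1, 66, 0, 0, 0.017, 0, 0, 1, 66, 0, 0, 0.017, 0, 0, 1])

```text
clock: 24.28
tool_pos: [0.5854, 0.1121, 0.1968]
tcp_rot: [[0.998, 0.065, 0.0], [0.065, -0.998, -0.001], [0.0, 0.001, -1.0]]
contact_force: [-4.6, -3.8, 2.7]
opening: 0.0664
```

```bash
python3 st.py; python3 - <<'E'
from h import *
np.set_printoptions(precision=4,suppress=True)
d=load('w11')
R=np.array([[.832,.555,.001],[.555,-.832,-.001],[0,.002,-1]]);T=np.eye(4);T[:3,:3]=R;T[:3,3]=[.5857,.1121,.1993]
for z in (.22,.2235,.226):
    p=ray(d,108,231,z,T); v=p[:2]-[.5855,.1125]; print(p,np.linalg.norm(v),np.degrees(np.arctan2(v[1],v[0])))
E
```

```text
24.275 [0.5854 0.1121 0.1968] yaw 3.7297515103313095 F [-4.5626 -3.7791  2.7463] M [-0.6949  0.7125  0.3927] q6 1.633541991687854 q1 0.12794210717866517
[0.5746 0.181  0.22  ] 0.06933376530289018 99.03449401608285
[0.5767 0.1802 0.2235] 0.06829028635584397 97.36812864668899
[0.5783 0.1797 0.226 ] 0.067581234001264 96.1470812777133
```

move_arm(deltas=[66, 0, 0, 0.017, 0, 0, 1])

```text
clock: 24.4
tool_pos: [0.5854, 0.1122, 0.1962]
tcp_rot: [[0.999, -0.04, 0.0], [-0.04, -0.999, -0.001], [0.0, 0.001, -1.0]]
contact_force: [-4.6, -4.8, 3.3]
opening: 0.066
```

```bash
python3 st.py
```

```text
24.4 [0.5854 0.1122 0.1962] yaw -2.2677901935303666 F [-4.5807 -4.7684  3.3401] M [-0.6772  0.8517  0.3616] q6 1.7382867750955235 q1 0.12800329446155181
```

move_arm(deltas=[66, 0, 0, 0.017, 0, 0, 1])

```text
clock: 24.52
tool_pos: [0.5853, 0.1122, 0.1957]
tcp_rot: [[0.99, -0.144, -0.0], [-0.144, -0.99, -0.001], [0.0, 0.001, -1.0]]
contact_force: [-5.7, -4.4, 2.6]
opening: 0.0658
```

```bash
python3 st.py
```

```text
24.525 [0.5853 0.1122 0.1957] yaw -8.269261753142775 F [-5.6744 -4.4057  2.5698] M [-0.6012  0.8135  0.3942] q6 1.8430320572283718 q1 0.12799489566472752
```

move_arm(deltas=[66, 0, 0, 0.017, 0, 0, 1])

```text
clock: 24.65
tool_pos: [0.5853, 0.1123, 0.1952]
tcp_rot: [[0.969, -0.246, -0.0], [-0.246, -0.969, -0.001], [0.0, 0.001, -1.0]]
contact_force: [-5.0, -3.5, 2.7]
opening: 0.0661
```

```bash
python3 st.py
```

```text
24.65 [0.5853 0.1123 0.1952] yaw -14.260357353546063 F [-4.9853 -3.4567  2.6798] M [-0.5241  0.7508  0.3714] q6 1.9477092431610292 q1 0.12809612385383537
```

move_arm(deltas=[66, 0, 0, 0.017, 0, 0, 1])

```text
clock: 24.78
tool_pos: [0.5853, 0.1124, 0.1947]
tcp_rot: [[0.938, -0.346, 0.0], [-0.346, -0.938, -0.001], [0.0, 0.001, -1.0]]
contact_force: [-6.0, -3.5, 3.1]
opening: 0.0658
```

```bash
python3 st.py
```

```text
24.775 [0.5853 0.1124 0.1947] yaw -20.255253097788714 F [-6.0297 -3.4662  3.1412] M [-0.5846  0.8132  0.346 ] q6 2.052459364726349 q1 0.12820820864492746
```

move_arm(deltas=[66, 0, 0, 0.017, 0, 0, 1, 66, 0, 0, 0.017, 0, 0, 1])

```text
clock: 25.02
tool_pos: [0.5853, 0.1125, 0.1937]
tcp_rot: [[0.846, -0.534, -0.0], [-0.534, -0.846, -0.001], [0.0, 0.001, -1.0]]
contact_force: [-6.4, -3.8, 3.8]
opening: 0.0661
```

```bash
python3 st.py
```

```text
25.025 [0.5853 0.1125 0.1937] yaw -32.25193551911923 F [-6.3538 -3.7909  3.8186] M [-0.5307  0.9185  0.3928] q6 2.261932760648141 q1 0.12828919115863666
```

move_arm(deltas=[66, 0, 0, 0.017, 0, 0, 1, 66, 0, 0, 0.017, 0, 0, 1])

```text
clock: 25.28
tool_pos: [0.5852, 0.1125, 0.1927]
tcp_rot: [[0.716, -0.698, -0.0], [-0.698, -0.716, -0.001], [0.0, 0.001, -1.0]]
contact_force: [-5.7, -2.9, 3.2]
opening: 0.0659
```

```bash
python3 st.py
```

```text
25.275 [0.5852 0.1125 0.1927] yaw -44.24685721034634 F [-5.7199 -2.9077  3.1708] M [-0.4798  0.9538  0.3955] q6 2.47132506706907 q1 0.1283195195788925
```

move_arm(deltas=[66, 0, 0, 0.017, 0, 0, 1, 66, 0, 0, 0.017, 0, 0, 1])

```text
clock: 25.52
tool_pos: [0.5852, 0.1127, 0.1917]
tcp_rot: [[0.556, -0.831, -0.0], [-0.831, -0.556, -0.001], [0.0, 0.001, -1.0]]
contact_force: [-5.7, -2.8, 3.0]
opening: 0.0661
```

```bash
python3 st.py
```

```text
25.525 [0.5852 0.1127 0.1917] yaw -56.23989176050034 F [-5.6718 -2.8077  3.0279] M [-0.4407  0.9934  0.3876] q6 2.680800869523357 q1 0.12846401793192913
```

move_arm(deltas=[66, 0, 0, 0, 0, 0, -1, 66, 0, 0, 0, 0, 0, -1, 66, 0, 0, -0.6, 0, 0, 0, 66, 0, 0, -0.9, 0, 0, 0, 66, 0, 0, -0.6, 0, 0, -1, 66, 0, 0, 0, 0, 0, -1, 66, 0, 0, 0, 0, 0, -1, 66, 0, 0, 0, 0, 0, -1, 66, 0, 0, 0, 0, 0, -1, 66, 0, 0, 0, 0, 0, -1, 66, 0, 0, 0, 0, 0, -1, 66, 0, 0, 0, 0, 0, -1, 66, 0, 0, 0, 0, 0, -1, 66, 0, 0, 0, 0, 0, -1, 66, 0, 0, 0, 0, 0, -1, 66, 0, 0, 0, 0, 0, -1, 66, 0, 0, 0, 0, 0, -1, 66, 0, 0, 0, 0, 0, -1, 66, 0, 0, 0, 0, 0, -1, 66, 0, 0, 0, 0, 0, -1])

```text
clock: 28.02
tool_pos: [0.5859, 0.113, 0.2556]
tcp_rot: [[0.616, 0.787, 0.003], [0.787, -0.616, 0.001], [0.002, 0.002, -1.0]]
contact_force: [0.7, 0.1, 0.5]
opening: 0.0661
```

move_arm(deltas=[66, 0, 0, 0, 0, 0, -1, 66, 0, 0, 0, 0, 0, -1, 66, 0, 0, 0, 0, 0, -1, 66, 0, 0, 0, 0, 0, -1, 66, 0, 0, 0, 0, 0, -1, 66, 0, 0, 0, 0, 0, -1, 66, 0, 0, 0, 0, 0, -1, 66, 0, 0, 0, 0, 0, -1, 66, 0, 0, 0, 0, 0, -1, 66, 0, 0, 0, 0, 0, -1, 66, 0, 0, 0, 0, 0, -1, 66, 0, 0, 0, 0, 0, -1, 66, 0, 0, 0, 0, 0, -1, 66, 0, 0, 0, 0, 0, -1, 66, 0, 0, 0, 0, 0, 0])

```text
clock: 29.9
tool_pos: [0.5859, 0.113, 0.2551]
tcp_rot: [[-0.716, 0.698, 0.002], [0.698, 0.716, 0.0], [-0.001, 0.002, -1.0]]
contact_force: [0.7, 0.1, -0.2]
opening: 0.066
```

```bash
python3 st.py; python3 - <<'E'
from h import *
s=arm.sense();save('wrist','w12');save('scene','s12');np.savez('pics/w12T.npz',T=tcpT(s))
E
```

```text
29.9 [0.5859 0.113  0.2551] yaw 135.7303183146625 F [ 0.7108  0.1058 -0.2292] M [-0.0021  0.0196  0.0026] q6 -0.66951402180161 q1 0.12860959419448287
```

View pics/w12.png

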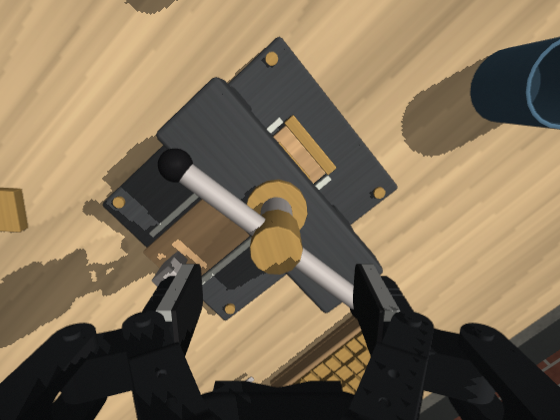

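```bash
python3 - <<'E'
from h import *
d=load('w12')
cv2.imwrite('pics/c12.png',cv2.resize(d['frame'][100:200,240:360],None,fx=6,fy=6,interpolation=cv2.INTER_CUBIC))
T=np.load('pics/w12T.npz')['T']
for z in (.213,.2155,.218):
    p=ray(d,175,164,z,T); v=p[:2]-[.5855,.1125]; print(p,np.linalg.norm(v),np.degrees(np.arctan2(v[1],v[0])))
E
```

```text
[0.51707626 0.10381765 0.213     ] 0.0689723962006274 -172.76833685415227
[0.51726169 0.1046602  0.2155    ] 0.0686871891976741 -173.44610815065275
[0.51744711 0.10550275 0.218     ] 0.0684116731730877 -174.1294349306275
```

View pics/c12.png

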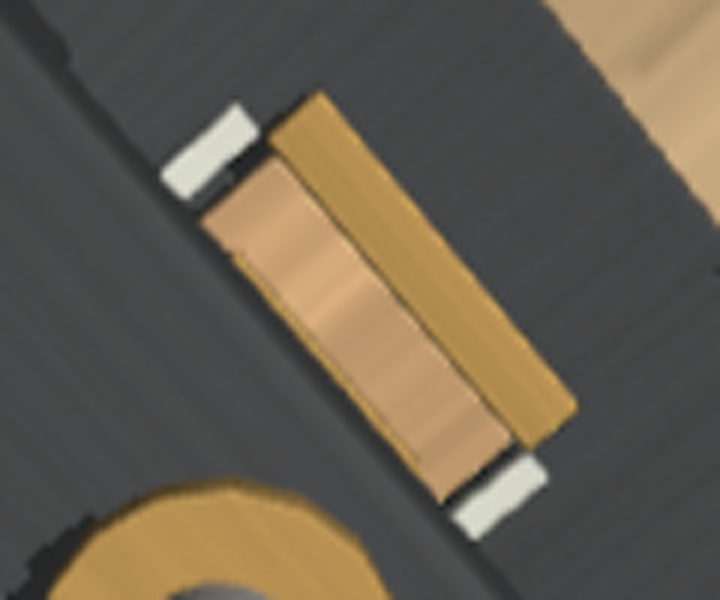

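move_arm(deltas=[66, 0, 0, 0, 0, 0, -0.7, 66, 0, 0, 0.5, 0, 0, 0, 66, 0, 0, 0.8, 0, 0, 0, 66, 0, 0, 0.6, 0, 0, 0, 66, 0, 0, 0.2, 0, 0, 0])

```text
clock: 30.62
tool_pos: [0.5849, 0.1129, 0.1883]
tcp_rot: [[-0.766, 0.643, -0.003], [0.643, 0.766, -0.0], [0.002, -0.002, -1.0]]
contact_force: [-0.5, 0.3, -0.2]
opening: 0.0661
```

```bash
python3 st.py
```

```text
30.625 [0.5849 0.1129 0.1883] yaw 139.99024419721152 F [-0.4758  0.2988 -0.2159] M [ 0.0069 -0.0824 -0.051 ] q6 -0.7439150628892894 q1 0.1285771183422795
```

move_arm(deltas=[66, 0, 0, 0, 0, 0, 1, 66, 0, 0, 0, 0, 0, 1, 66, 0, 0, 0, 0, 0, 1, 66, 0, 0, 0.01, 0, 0, 1])

```text
clock: 31.12
tool_pos: [0.5859, 0.1127, 0.1903]
tcp_rot: [[-0.436, 0.9, 0.001], [0.9, 0.436, -0.0], [-0.001, 0.001, -1.0]]
contact_force: [1.2, -1.1, -1.7]
opening: 0.066
```

```bash
python3 st.py
```

```text
31.125 [0.5859 0.1127 0.1903] yaw 115.83158360820418 F [ 1.1977 -1.1302 -1.7194] M [-0.2475 -0.1407  0.3471] q6 -0.3225294140530711 q1 0.1283547126264478
```

move_arm(deltas=[66, 0, 0, 0.014, 0, 0, 1, 66, 0, 0, 0.014, 0, 0, 1])

```text
clock: 31.38
tool_pos: [0.5859, 0.1125, 0.1894]
tcp_rot: [[-0.239, 0.971, 0.001], [0.971, 0.239, -0.001], [-0.001, 0.001, -1.0]]
contact_force: [0.8, -2.9, -1.9]
opening: 0.066
```

```bash
python3 st.py
```

```text
31.375 [0.5859 0.1125 0.1894] yaw 103.83997820530625 F [ 0.8274 -2.8955 -1.8955] M [-0.3122 -0.0942  0.5642] q6 -0.11333606827753562 q1 0.12826726093148602
```

move_arm(deltas=[66, 0, 0, 0.014, 0, 0, 1, 66, 0, 0, 0.014, 0, 0, 1])

```text
clock: 31.62
tool_pos: [0.5859, 0.1124, 0.1884]
tcp_rot: [[-0.032, 0.999, 0.001], [0.999, 0.032, -0.001], [-0.001, 0.001, -1.0]]
contact_force: [0.6, -2.6, -1.8]
opening: 0.0659
```

```bash
python3 st.py
```

```text
31.625 [0.5859 0.1124 0.1884] yaw 91.8382494917221 F [ 0.6078 -2.561  -1.7612] M [-0.4464 -0.1622  0.5703] q6 0.09603010575846062 q1 0.12817168553081237
```

move_arm(deltas=[66, 0, 0, 0.014, 0, 0, 1])

```text
clock: 31.75
tool_pos: [0.5858, 0.1123, 0.188]
tcp_rot: [[0.073, 0.997, 0.001], [0.997, -0.073, -0.001], [-0.001, 0.001, -1.0]]
contact_force: [1.1, -2.9, -1.9]
opening: 0.0661
```

```bash
python3 st.py
```

```text
31.75 [0.5858 0.1123 0.188 ] yaw 85.83749503225492 F [ 1.058  -2.8882 -1.9087] M [-0.4511 -0.1524  0.6056] q6 0.20068180718393497 q1 0.12809723902864936
```

move_arm(deltas=[66, 0, 0, 0.014, 0, 0, 1])

```text
clock: 31.88
tool_pos: [0.5858, 0.1123, 0.1875]
tcp_rot: [[0.176, 0.984, 0.0], [0.984, -0.176, -0.001], [-0.001, 0.001, -1.0]]
contact_force: [1.5, -3.7, -3.1]
opening: 0.0657
```

```bash
python3 st.py
```

```text
31.875 [0.5858 0.1123 0.1875] yaw 79.83709075807678 F [ 1.531  -3.7139 -3.1283] M [-0.4888 -0.1379  0.6258] q6 0.3054163563898 q1 0.12810693454836047
```

move_arm(deltas=[66, 0, 0, 0.014, 0, 0, 1])

```text
clock: 32.0
tool_pos: [0.5857, 0.1122, 0.187]
tcp_rot: [[0.278, 0.96, 0.0], [0.96, -0.278, -0.001], [-0.001, 0.001, -1.0]]
contact_force: [0.8, -3.2, -2.7]
opening: 0.0662
```

```bash
python3 st.py; for i in 1 2 3; do python3 - <<'E'
from h import *
print(arm.get_image('top')['frame'].shape, arm.sense()['ft_torque'][2])
E
done
```

```text
32.0 [0.5857 0.1122 0.187 ] yaw 73.83478159033321 F [ 0.8293 -3.2095 -2.7288] M [-0.5063 -0.1132  0.6385] q6 0.4101065393583116 q1 0.12804160031194026
(420, 560, 3) 0.5416253917843707
(420, 560, 3) 0.32553146177854114
(420, 560, 3) 0.2162124241191904
```

```bash
python3 st.py; python3 - <<'E'
from h import *
s=arm.sense();save('wrist','w13');np.savez('pics/w13T.npz',T=tcpT(s))
d=load('w13');T=tcpT(s)
E
python3 st.py
```

```text
32.15 [0.5857 0.1124 0.187 ] yaw 74.1090717646117 F [ 0.2889 -3.7564 -2.0076] M [-0.6213 -0.1055  0.2162] q6 0.40539438188000776 q1 0.12809351860087376
32.2 [0.5857 0.1124 0.187 ] yaw 74.13286087092696 F [ 0.9722 -3.5793 -2.7384] M [-0.5319 -0.1309  0.2221] q6 0.40498061157276705 q1 0.1280897464651334
```

View pics/w13.png

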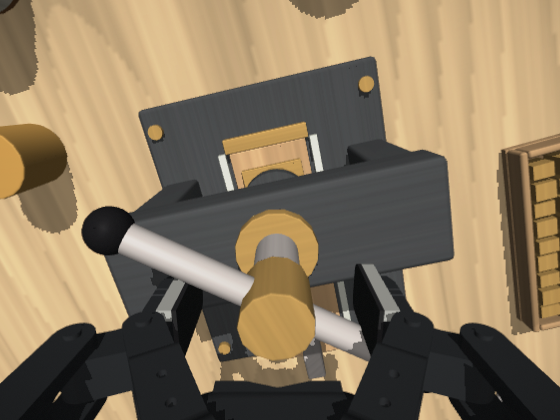

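move_arm(deltas=[66, 0, 0, 0.01, 0, 0, 0.85])

```text
clock: 32.33
tool_pos: [0.5857, 0.1124, 0.1866]
tcp_rot: [[0.359, 0.933, -0.0], [0.933, -0.359, -0.001], [-0.001, 0.0, -1.0]]
contact_force: [0.1, -5.1, -3.1]
opening: 0.0663
```

```bash
python3 st.py
```

```text
32.325 [0.5857 0.1124 0.1866] yaw 68.94883497990534 F [ 0.0506 -5.0631 -3.1328] M [-0.7335 -0.126   0.691 ] q6 0.4954491715994081 q1 0.1280906763498483
```

move_arm(deltas=[66, 0, 0, 0, 0, 0, -0.5, 66, 0, 0, 0, 0, 0, -1, 66, 0, 0, 0, 0, 0, -1, 66, 0, 0, -0.5, 0, 0, 0, 66, 0, 0, -1, 0, 0, 0, 66, 0, 0, -1, 0, 0, 0, 66, 0, 0, -1, 0, 0, 0, 66, 0, 0, -1, 0, 0, 0])

```text
clock: 33.33
tool_pos: [0.5855, 0.1132, 0.3245]
tcp_rot: [[0.107, 0.994, 0.002], [0.994, -0.107, 0.001], [0.001, 0.002, -1.0]]
contact_force: [-0.5, 0.9, -0.4]
opening: 0.0662
```

```bash
python3 st.py; python3 - <<'E'
from h import *
s=arm.sense();save('wrist','w14');np.savez('pics/w14T.npz',T=tcpT(s))
E
```

```text
33.325 [0.5855 0.1132 0.3245] yaw 83.87251031009659 F [-0.5195  0.8821 -0.4225] M [0.0071 0.012  0.0546] q6 0.23593901602401074 q1 0.12880579679951104
```

View pics/w14.png

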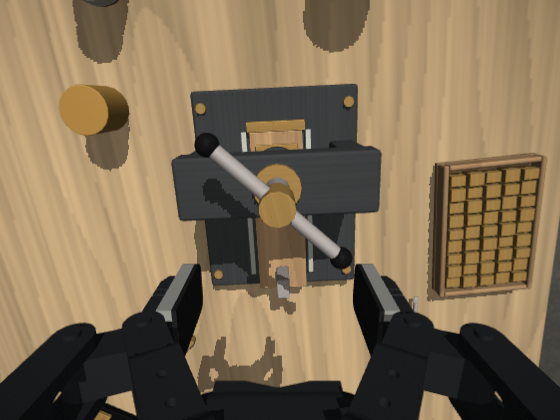

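```bash
python3 - <<'E'
from h import *
np.set_printoptions(precision=4,suppress=True)
d=load('w14');T=np.load('pics/w14T.npz')['T']
for z in (.208,.211,.214):
    a=ray(d,206,145,z,T);b=ray(d,341,259,z,T);v=a-b; print(z,(a+b)/2,np.linalg.norm(v),np.degrees(np.arctan2(v[1],v[0])))
cv2.imwrite('pics/c14.png',cv2.resize(d['frame'][80:310,170:390],None,fx=2.6,fy=2.6,interpolation=cv2.INTER_CUBIC))
E
```

```text
0.208 [0.585  0.1107 0.208 ] 0.1390634919194165 132.4211230812289
0.211 [0.5851 0.1116 0.211 ] 0.13746047247117354 132.4211230812289
0.214 [0.5852 0.1125 0.214 ] 0.13585745302293054 132.4211230812289
```

View pics/c14.png

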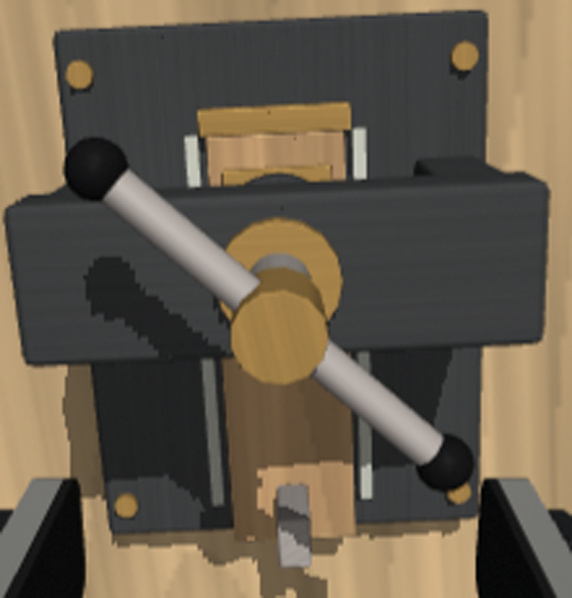

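```bash
python3 - <<'E'
from h import *
save('top','t15'); save('scene','s15')
print(arm.job_done())
E
```

```text
the job is handed in; nothing more can be done
None
```

View pics/s15.png

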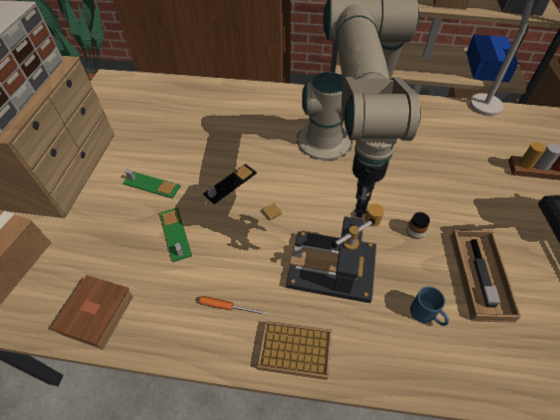

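The job is done and handed in at about 33.5 s. The carrier is home under the foot, the handle is an estimated 35 to 55° past first touch, and the gripper is clear of everything.

- **Carrier:** I picked it up by the steel grip, laid it between the rails and slid it in. It met the back stop with about 12 N, within 1 mm of where I had calculated. Later wrist pictures show the nose flush and square against the brass.
- **Handle:** I turned it clockwise by pushing the bar with both fingers, in two strokes of about 216° and 55°. The final picture puts the bar 271° from where it started, which agrees with the tool angle.
- **First touch:** The torque stepped up from about 0.38 to 0.56 N m between roughly 224 and 236° of handle turn. That leaves the handle 35 to 47° past touch.
- **A check that disagreed:** Extrapolating the later torque readings, the last being 0.69 N m, puts first touch earlier, at about 215 to 220°. That would be up to 55° past touch. I stopped where both estimates fall within 45 ± 15°, but I could not pin it down further.
- **Bystanders:** The last overview picture shows the loose things and the look-alikes where they stood. I checked this by eye and did not measure it.

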